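Cover plate from slotted rack to grinding rest, up to the stop

TASK

Slide the tall square-cornered cover plate straight up out of the slotted wooden rack and set it on the sloping grinding rest, its lower long edge down on the ledge, its face flat against the bed and one end touching the end stop. The stop is only lightly clamped at its setting: feel your way up to it and do not push it along. Leave everything else where it is.

Things in the scene. Friction and masses are not known exactly. Their poses are not given: they have to be found in the camera images.
- plate: The plate to move: bare aluminium, rectangular, square corners, 8 mm thick, 140 wide, 130 high as it stands, 0.35-0.55 kg, four dark bolt holes near the sides; the tallest of the three in the rack. Origin: middle of its lower edge, mid-thickness. x = across the thickness, y = along the width, z = up the plate. Faces are alike, ends are alike: either way round is right.
- plate_top (a point): Middle of the plate's upper edge (130 mm up z from its origin). At the middle of the width the rack is open, so that fingers can straddle the plate there.
- rack: Fixed wooden rack 196 (x) x 170 (y), 97 mm high; origin: centre of underside. Base board 12 mm thick, on which plates stand. Cheeks along both y sides, each with three upright slots at x = -60, 0, 60 mm: 11 mm wide, 85 high, holding a plate's ends 12 mm deep with 3 mm play in y. Between the cheeks (|y| < 58 mm) it is open. Plates are in any order.
- short_plate: Bystander in another slot: rectangular plate 140 wide, only 98 mm high, 8 thick. Origin and axes as for the plate. Leave it.
- arched_plate: Bystander in another slot: plate 140 wide, 8 thick, with a round top, 108 mm high. Origin and axes as for the plate. Leave it.
- bed: Dark steel sloping bed of the rest, on a fixed wooden foot. Origin: inner corner of bed and ledge at mid-length, 45 mm over the table. x = square out of the face (away from the robot, 30 deg upward), y = along the ledge, z = up the face (top leans 30 deg toward the robot). Face: x=0, 72 mm high, |y|<130. Ledge: top z=0, 34 mm deep. A plate in place: origin at x=4 mm, z=0.
- stop_face (a point): Corner of the end stop's face with bed and ledge; axes as for the bed. The stop is a steel block on the +y part of the ledge, 22 mm along y, 34 mm tall, reaching out to x = 28 mm, black clamp knob; its face looks to -y. It lies 50 to 108 mm from the ledge's middle and slides if pushed over about 14 N. A plate in place has its origin 70 mm to the -y side of this point.
- valve_a: Bystander: grey cast valve body, 110 mm high, origin under its centre.
- valve_b: Bystander: grey cast valve body, 99 mm high, origin under its centre.
- valve_c: Bystander: grey cast valve body, 79 mm high, origin under its centre.
- bottle: Bystander: white bottle, 60 mm across, 140 mm high, origin under its centre.
- wrench: Bystander: wrench 180 mm long lying flat.
- disc_stack: Bystander: black stack of grinding discs, 116 mm across, 21 mm high, origin under its centre.
Mind the look-alikes: they are no part of the job. What is shaped like the plate but turquoise is not meant.

How it is judged:
By the outcome, as a careful person would: the job done as asked, in the order asked, and still so for the second after the job is handed in, with the robot touching nothing.
It also fails if it takes over 48 s, if anything falls off the work surface, if the arm or the gripper's body presses on something with over 40 N, if the wrist force passes 120 N, or if a joint passes its speed limit or range.

ROBOT

A 6-joint arm with a two-finger parallel gripper is mounted at the origin on the work surface. World frame = base frame: x ahead of the robot, y to its left, z up, the work surface at z = 0. Lengths are in mm, angles in degrees, forces in N, time in s.
With the tool pointing down it reaches from about 300 to 850 mm from the base axis. Payload 4.2 kg.
Tool frame: the origin (TCP) lies at the very end of the fingers, on their centre line; the grasp point (between the pads) lies 19 mm behind it; z points along the fingers, y is the line along which they close (so a half turn about z gives the same grasp; the last joint's range is limited). The gripper opens to 91 mm and grips with 3 to 60 N. Pads are 32 mm wide; open, the fingers measure 118 mm over their backs; the gripper's body (76 mm by 178 mm) begins 60 mm behind the grasp point.
Start: joints at [69.041, 18.312, 89.639, -0, 72.044, -1.146], TCP at [194.899, 540.978, 213.976] pointing down, gripper open.
Joint ranges: [-177.97, 177.97], [-48.28, 115.42], [12.27, 149.76], [-77.06, 257.06], [2.81, 150.46], [-146.56, 146.56]. Speed limits (degrees/s): [147.25, 147.25, 180, 180, 180, 180].

INTERFACE

Orientations are given as [roll, pitch, yaw] about the fixed x, y, z axes, in that order (R = Rz(yaw) Ry(pitch) Rx(roll)).
In Python, from workcell import env, grab_frame gives the robot as it stands. The module is installed in compiled form; this text tells all that it offers.
- The arm moves only by the tool move_arm, never from a script. Its argument "plan" is a list of rows, each an object of numbers: "tx", "ty", "tz": the shift along the tool's x, y, z in cm; "wx", "wy", "wz": the turn, a rotation vector about the tool's x, y, z in rad. In form: [{"tx": .., "ty": .., "tz": .., "wx": .., "wy": .., "wz": ..}, ...]. A call has 1 to 12 rows; each row shifts and turns the commanded pose from where the row before left it, along the tool's axes as they then stand; what a row does not reach is not made up. A row lasts 1/12 s, in which the tool goes at most 41.7 mm and 7.16 degrees, less where a joint would pass 70% of its speed; a pose out of reach is approached as far as the arm can. A call is refused whole if a number of a shift passes 4.17 or a number of a turn 0.125, either way. A call with a gripper value outside its range is refused whole. "gripper" is the finger opening in cm, from 0 to 9.12, set as the call begins (left out, the last holds). The fingers move at their own pace and stop on an object; "force" is the grip in N (left out, the last holds). Time passes only in rows, so rows that do not move let the fingers close. It gives the time, the measured TCP pose, the force, the opening and the grip force at its end, in the units of the state.
- env.state(): the state, without advancing time (a new reading comes with each control period).
- grab_frame(name): name is "scene" or "side" or "wrist"; returns a dict with "color" (420x560x3 uint8, red, green, blue), "vfov" (degrees; the focal length in pixels is half the picture's height over the tangent of half this angle, whatever the lens; pixels are square), "cx", "cy" (the principal point, pixels), "view" (4x4, takes a point from world to camera coordinates). Camera axes: x right, y up, looking along -z (the intrinsics and any distortion apply to the point x, -y, -z); pixel columns grow to the right and rows downward; lengths in mm; the calibration is good to about 2 mm. A picture is of the moment at which its call begins. There is no depth.
- env.job_done(): hands the job in; it is judged then, once.
The state is a dict: "time_s": time; "qpos": joint angles; "qvel": joint speeds; "effort": joint torques, N m; "ee_pos": TCP position; "ee_rot": TCP orientation; "force": force on the tool from outside, world axes, zero at the start; "torque": the same for the moment, N m; "gripper_width": finger opening in mm; "gripper_force": force on a finger pad.
Only numpy, scipy, OpenCV 4.12 (cv2) and the standard library are available. Lean on these libraries where they do the work, as an engineer would, in place of code of your own. Each camera call takes 0.05 s, during which the arm holds its last target. There are 200 camera calls.

## Working session

There is one attempt and no reset: what is moved stays moved. The work goes in short steps, Python scripts to look and compute and a tool call to move; the robot and the scene stay as the last step left them, time stands still between calls to the robot, and variables do not carry over. Pictures are saved under pics/ and viewed, at most 10 in all, crops included, and the job is handed in when it is done.

Besides the shell and the picture viewer there is one more tool, called as name([rows], argument=value, ...), one row to a line, values as JSON. move_arm: Moves the arm, as the interface text tells. Its arguments: {"type":"object","properties":{"plan":{"type":"array","items":{"type":"object","properties":{"tx":{"type":"number"},"ty":{"type":"number"},"tz":{"type":"number"},"wx":{"type":"number"},"wy":{"type":"number"},"wz":{"type":"number"}}}},"gripper":{"type":"number"},"force":{"type":"number"}},"required":["plan"]}

```bash
mkdir -p pics; python3 - <<'E'
from workcell import env, grab_frame
import cv2,pickle
for n in ("scene","side"):
    f=grab_frame(n); pickle.dump(f,open(n+".pkl","wb"))
    cv2.imwrite(f"pics/{n}0.png",cv2.resize(f["color"][:,:,::-1],(800,600),interpolation=cv2.INTER_CUBIC))
    print(n,f.keys(),f["vfov"],f["cx"],f["cy"],f["view"].round(3).tolist())
print(env.state())
E
```

```text
scene dict_keys(['color', 'vfov', 'cx', 'cy', 'view']) 46.95134275906507 270.39336930126154 217.09361836951706 [[0.872, 0.489, 0.022, -398.438], [-0.278, 0.457, 0.845, 87.824], [0.403, -0.743, 0.534, -1535.984], [0.0, 0.0, 0.0, 1.0]]
side dict_keys(['color', 'vfov', 'cx', 'cy', 'view']) 54.499735879690505 281.05989388267045 205.4731961039731 [[0.872, -0.49, 0.017, -515.84], [0.317, 0.591, 0.741, -182.43], [-0.373, -0.641, 0.671, -1041.011], [0.0, 0.0, 0.0, 1.0]]
{'time_s': 0.1, 'qpos': array([ 6.90416059e+01,  1.83482626e+01,  8.96980473e+01, -1.30796445e-03,
        7.20417463e+01, -1.14428594e+00]), 'qvel': array([-0.17071127, -0.06213768, -0.17920248, -0.06128556,  0.03157022,
        0.03461624]), 'effort': array([ 8.98639446e-04, -4.13323331e+01, -2.32507879e+01,  7.30613130e-02,
        4.20471956e-02, -4.15980594e-05]), 'ee_pos': array([194.74540144, 540.56271301, 213.21075505]), 'ee_rot': array([-1.79911937e+02, -5.15128991e-04,  1.60186296e+02]), 'force': array([ 0.12432272,  1.13234724, -0.10900548]), 'torque': array([-0.00194342,  0.03082602, -0.01997709]), 'gripper_force': 0.0, 'gripper_width': 91.31302635765883}
```

View pics/scene0.png

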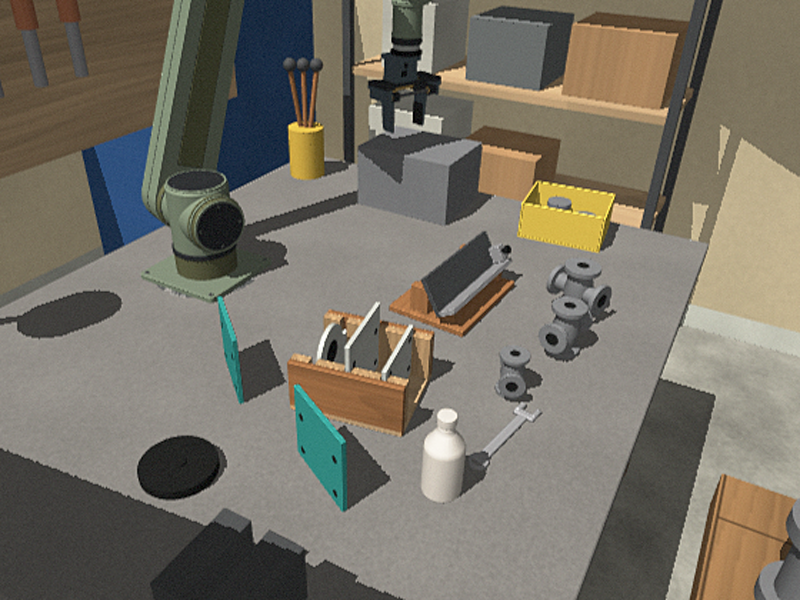

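View pics/side0.png

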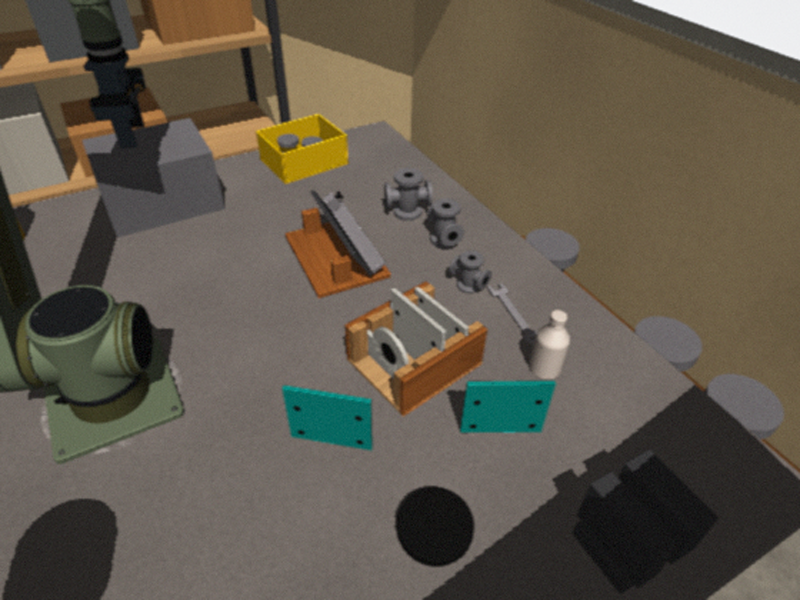

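The scene view shows the tall plate in the middle slot, with its top edge running from about (347,345) to (380,305). The arched plate is to its left and the short one to its right. The rest is at (465,270) with the black knob at (506,250). In the side view the plate's top edge runs (392,291) to (444,335), and the bed's top edge runs (315,192) to (380,270). I'll enlarge these areas.

```bash
cat > h.py <<'E'
import numpy as np,cv2,pickle
from scipy.spatial.transform import Rotation as R
def ray(f,u,v):
    F=210/np.tan(np.radians(f["vfov"])/2); V=f["view"]
    d=V[:3,:3].T@np.array([(u-f["cx"])/F,-(v-f["cy"])/F,-1.]); return -V[:3,:3].T@V[:3,3], d/np.linalg.norm(d)
def tri(rs):
    A=sum(np.eye(3)-np.outer(d,d) for o,d in rs); b=sum((np.eye(3)-np.outer(d,d))@o for o,d in rs)
    p=np.linalg.solve(A,b); return p,[round(float(np.linalg.norm(np.cross(d,p-o))),1) for o,d in rs]
def onz(f,u,v,z):
    o,d=ray(f,u,v); return o+d*(z-o[2])/d[2]
def proj(f,p):
    F=210/np.tan(np.radians(f["vfov"])/2); c=f["view"][:3,:3]@p+f["view"][:3,3]
    return f["cx"]-F*c[0]/c[2], f["cy"]+F*c[1]/c[2]
E
python3 - <<'E'
import pickle,cv2,numpy as np
S=pickle.load(open("scene.pkl","rb"))["color"];D=pickle.load(open("side.pkl","rb"))["color"]
c=lambda im,x,y:cv2.resize(im[y:y+75,x:x+100,::-1],(400,300),interpolation=cv2.INTER_CUBIC)
# crops origin: scene rack (215,205), scene bed(270,155), side rack (240,195), side bed (198,125)
cv2.imwrite("pics/c.png",np.vstack([np.hstack([c(S,212,207),c(S,268,160)]),np.hstack([c(D,242,197),c(D,195,130)])]))
E
```

```text
(no output)
```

View pics/c.png

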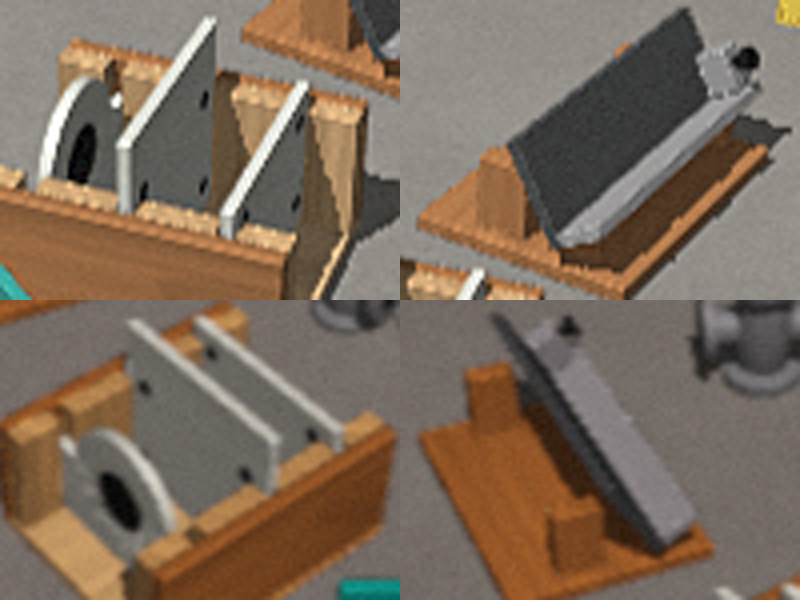

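The crops show the plate's top corners at scene (243,243) and (265,212), and side (311,232) and (276,202.5). They also show the bed's top edge, the ledge and the stop with its knob at the far end of the ledge.

```bash
python3 - <<'E'
from h import *
np.set_printoptions(precision=1,suppress=True)
S=pickle.load(open("scene.pkl","rb"));D=pickle.load(open("side.pkl","rb"))
print(ray(S,0,0)[0],ray(D,0,0)[0])
for n,s,d in [("pn",(243,243),(311,231.75)),("pf",(264.75,212.25),(275.75,202.5)),("knob",(354.75,175),(237.2,136.5)),("bedtopR",(339.75,162),(218.75,134))]:
    print(n,tri([ray(S,*s),ray(D,*d)]))
a=onz(S,295.5,197,45+72*.866);b=onz(S,339.75,162,45+72*.866);print("bed top (z=107)",a,b,np.linalg.norm(a-b),np.degrees(np.arctan2(*(b-a)[[1,0]])))
for z in (142,):
  a=onz(S,243,243,z);b=onz(S,264.75,212.25,z);print(a,b,np.linalg.norm(a-b),np.degrees(np.arctan2(*(b-a)[[1,0]])))
  a=onz(D,311,231.75,z);b=onz(D,275.75,202.5,z);print(a,b,np.linalg.norm(a-b),np.degrees(np.arctan2(*(b-a)[[1,0]])))
E
```

```text
[ 991.  -986.3  755.6] [ 119.1 -812.   842.4]
pn (array([ 527.6, -255.9,  140.1]), [0.8, 0.8])
pf (array([ 504.7, -121.4,  139.6]), [1.9, 1.9])
knob (array([584.2, 296. ,  79.4]), [0.8, 0.8])
bedtopR (array([525. , 312.9,  99.4]), [2.6, 2.6])
bed top (z=107) [510.4  37.9 107.4] [529.6 302.7 107.4] 265.42646351827165 85.86335325132738
[ 528.8 -257.   142. ] [ 505.9 -121.6  142. ] 137.31100061208144 99.61071377886792
[ 526.  -258.5  142. ] [ 502.3 -126.3  142. ] 134.28424274726103 100.17430469572652
```

```bash
cat >> h.py <<'E'
from scipy.linalg import logm,expm
def T(p,Rm):
    M=np.eye(4);M[:3,:3]=Rm;M[:3,3]=p;return M
def cur(s): return T(s["ee_pos"],R.from_euler("xyz",s["ee_rot"],degrees=True).as_matrix())
def rot(yaw,tilt=0): # tool down, y closing at yaw-90; tilt about tool x
    return (R.from_euler("xyz",[180,0,yaw],degrees=True)*R.from_rotvec([-np.radians(tilt),0,0])).as_matrix()
def rows(s,p,Rm,n):
    """n equal rows (body twist) from now to the target pose"""
    M=np.linalg.inv(cur(s))@T(p,Rm); r=np.real(expm(np.real(logm(M))/n))
    w=R.from_matrix(r[:3,:3]).as_rotvec(); print(n,"rows: t cm",(r[:3,3]/10).round(3),"w",w.round(4)," total",(M[:3,3]/10).round(2),R.from_matrix(M[:3,:3]).as_rotvec().round(3))
E
python3 - <<'E'
from h import *; from workcell import env,grab_frame
np.set_printoptions(precision=2,suppress=True)
f=grab_frame("wrist"); s=env.state()
M=f["view"]@cur(s); print(f["vfov"],f["cx"],f["cy"]);print(np.linalg.inv(M))
rows(s,[540,200,330],rot(86),12)
rows(s,[540,200,330],rot(86),10)
E
```

```text
59.10339757159691 276.0759148890335 212.3663554689149
[[   0.      0.96    0.28   78.35]
 [   1.     -0.      0.      0.39]
 [   0.      0.28   -0.96 -170.26]
 [   0.      0.      0.      1.  ]]
12 rows: t cm [-4.28  0.69 -0.97] w [-0.    0.    0.11]  total [-44.03 -20.36 -11.64] [-0.    0.    1.29]
10 rows: t cm [-5.14  0.78 -1.17] w [-0.    0.    0.13]  total [-44.03 -20.36 -11.64] [-0.    0.    1.29]
```

```bash
python3 - <<'E'
from h import *; from workcell import env,grab_frame
rows(env.state(),[540,230,270],rot(86),14)
E
```

```text
14 rows: t cm [-3.478  0.757 -0.405] w [-0.0001  0.0001  0.0925]  total [-43.01 -17.53  -5.65] [-1.000e-03  1.000e-03  1.295e+00]
```

move_arm([
  {"tx": -3.48,"ty": 0.76,"tz": -0.4,"wz": 0.0925},
  {"tx": -3.48,"ty": 0.76,"tz": -0.4,"wz": 0.0925},
  {"tx": -3.48,"ty": 0.76,"tz": -0.4,"wz": 0.0925},
  {"tx": -3.48,"ty": 0.76,"tz": -0.4,"wz": 0.0925},
  {"tx": -3.48,"ty": 0.76,"tz": -0.4,"wz": 0.0925},
  {"tx": -3.48,"ty": 0.76,"tz": -0.4,"wz": 0.0925},
  {"tx": -3.48,"ty": 0.76,"tz": -0.4,"wz": 0.0925},
  {"tx": -3.48,"ty": 0.76,"tz": -0.4,"wz": 0.0925},
  {"tx": -3.48,"ty": 0.76,"tz": -0.4,"wz": 0.0925},
  {"tx": -3.48,"ty": 0.76,"tz": -0.4,"wz": 0.0925},
  {"tx": -3.48,"ty": 0.76,"tz": -0.4,"wz": 0.0925},
  {"tx": -3.48,"ty": 0.76,"tz": -0.4,"wz": 0.0925},
])

```text
schema error: expected keys tx, ty, tz, wx, wy, wz
```

move_arm([
  {"tx": -3.48,"ty": 0.76,"tz": -0.4,"wz": 0.0925},
  {"tx": -3.48,"ty": 0.76,"tz": -0.4,"wz": 0.0925},
  {},
  {},
  {},
], gripper=3.2)

```text
schema error: expected keys tx, ty, tz, wx, wy, wz
```

```bash
python3 - <<'E'
from h import *; from workcell import env,grab_frame
f=grab_frame("wrist"); s=env.state(); pickle.dump((f,s),open("w1.pkl","wb"))
print(s["ee_pos"],s["ee_rot"],s["gripper_width"],s["force"])
cv2.imwrite("pics/w1.png",cv2.resize(f["color"][:,:,::-1],(800,600),interpolation=cv2.INTER_CUBIC))
E
```

```text
[194.77441299 540.71359649 213.45590917] [-1.79940907e+02 -2.18935181e-03  1.60189460e+02] 91.2351682748669 [ 0.77896296 -0.35750412 -0.40475983]
```

View pics/w1.png

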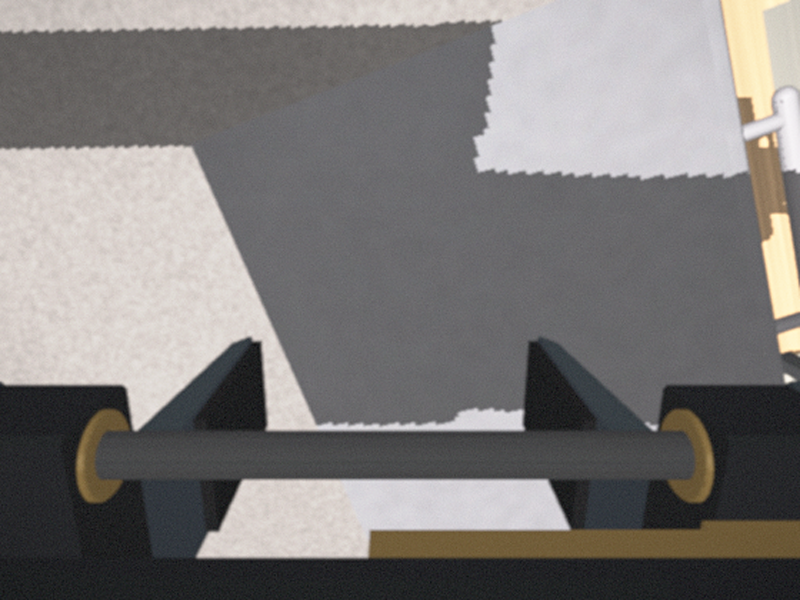

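The move was refused because each row needs all six keys. The picture shows the start view: the fingers fill the lower half, so the clear view lies toward tool +x. I'll aim at lower y.

```bash
python3 - <<'E'
from h import *; from workcell import env,grab_frame
rows(env.state(),[550,150,260],rot(86),15)
E
```

```text
15 rows: t cm [-3.752  0.441 -0.31 ] w [-0.0001  0.      0.0863]  total [-46.66 -24.72  -4.63] [-1.000e-03  1.000e-03  1.295e+00]
```

move_arm([
  {"tx": -3.75,"ty": 0.44,"tz": -0.31,"wx": 0,"wy": 0,"wz": 0.0863},
  {"tx": -3.75,"ty": 0.44,"tz": -0.31,"wx": 0,"wy": 0,"wz": 0.0863},
  {"tx": -3.75,"ty": 0.44,"tz": -0.31,"wx": 0,"wy": 0,"wz": 0.0863},
  {"tx": -3.75,"ty": 0.44,"tz": -0.31,"wx": 0,"wy": 0,"wz": 0.0863},
  {"tx": -3.75,"ty": 0.44,"tz": -0.31,"wx": 0,"wy": 0,"wz": 0.0863},
  {"tx": -3.75,"ty": 0.44,"tz": -0.31,"wx": 0,"wy": 0,"wz": 0.0863},
  {"tx": -3.75,"ty": 0.44,"tz": -0.31,"wx": 0,"wy": 0,"wz": 0.0863},
  {"tx": -3.75,"ty": 0.44,"tz": -0.31,"wx": 0,"wy": 0,"wz": 0.0863},
  {"tx": -3.75,"ty": 0.44,"tz": -0.31,"wx": 0,"wy": 0,"wz": 0.0863},
  {"tx": -3.75,"ty": 0.44,"tz": -0.31,"wx": 0,"wy": 0,"wz": 0.0863},
  {"tx": -3.75,"ty": 0.44,"tz": -0.31,"wx": 0,"wy": 0,"wz": 0.0863},
  {"tx": -3.75,"ty": 0.44,"tz": -0.31,"wx": 0,"wy": 0,"wz": 0.0863},
])

```text
time_s: 1.2
ee_pos: [526.3, 259.1, 250.9]
ee_rot: [-180.0, 0.0, 100.6]
force: [0.1, 0.5, -0.2]
gripper_width: 91.0
gripper_force: 0.0
```

move_arm([
  {"tx": -3.75,"ty": 0.44,"tz": -0.31,"wx": 0,"wy": 0,"wz": 0.0863},
  {"tx": -3.75,"ty": 0.44,"tz": -0.31,"wx": 0,"wy": 0,"wz": 0.0863},
  {"tx": -3.75,"ty": 0.44,"tz": -0.31,"wx": 0,"wy": 0,"wz": 0.0863},
  {"tx": 0,"ty": 0,"tz": 0,"wx": 0,"wy": 0,"wz": 0},
  {"tx": 0,"ty": 0,"tz": 0,"wx": 0,"wy": 0,"wz": 0},
  {"tx": 0,"ty": 0,"tz": 0,"wx": 0,"wy": 0,"wz": 0},
  {"tx": 0,"ty": 0,"tz": 0,"wx": 0,"wy": 0,"wz": 0},
], gripper=3.2)

```text
time_s: 1.78
ee_pos: [549.6, 151.5, 260.2]
ee_rot: [-180.0, -0.0, 86.1]
force: [0.2, 0.3, -0.8]
gripper_width: 47.2
gripper_force: 0.0
```

```bash
python3 - <<'E'
from h import *; from workcell import env,grab_frame
f=grab_frame("wrist"); s=env.state(); pickle.dump((f,s),open("w2.pkl","wb"))
print(s["time_s"],s["ee_pos"],s["ee_rot"],s["gripper_width"],s["force"])
cv2.imwrite("pics/w2.png",cv2.resize(f["color"][:,:,::-1],(800,600),interpolation=cv2.INTER_CUBIC))
E
```

```text
1.8333 [549.56684443 151.66489125 260.17617605] [-1.79970311e+02 -1.44798922e-02  8.61396204e+01] 43.41595597501783 [-0.80730499  0.39543062  0.0143916 ]
```

View pics/w2.png

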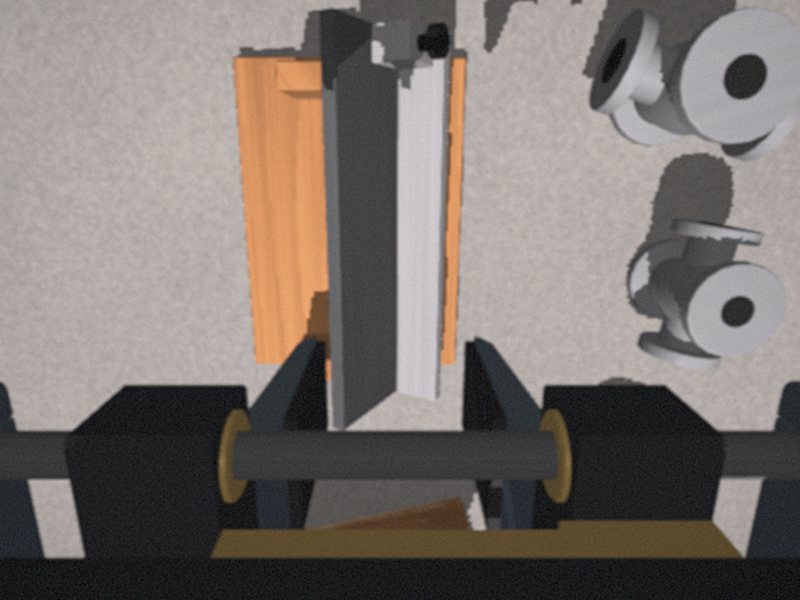

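The wrist view shows the whole bed, with the bed/ledge corner line at column ~397 (rows 85–390), the stop at about (395,50), and the knob at (434,40). I'll enlarge the stop and the near end.

```bash
python3 - <<'E'
from h import *
f,s=pickle.load(open("w2.pkl","rb")); im=f["color"][:,:,::-1]
a=cv2.resize(im[0:75,225:325],(800,600),interpolation=cv2.INTER_CUBIC)[:, :400*2]
b=cv2.resize(im[240:310,220:320],(560,392),interpolation=cv2.INTER_CUBIC)
a=cv2.convertScaleAbs(a,alpha=1.6)
cv2.imwrite("pics/w2a.png",a)
E
```

```text
(no output)
```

View pics/w2a.png

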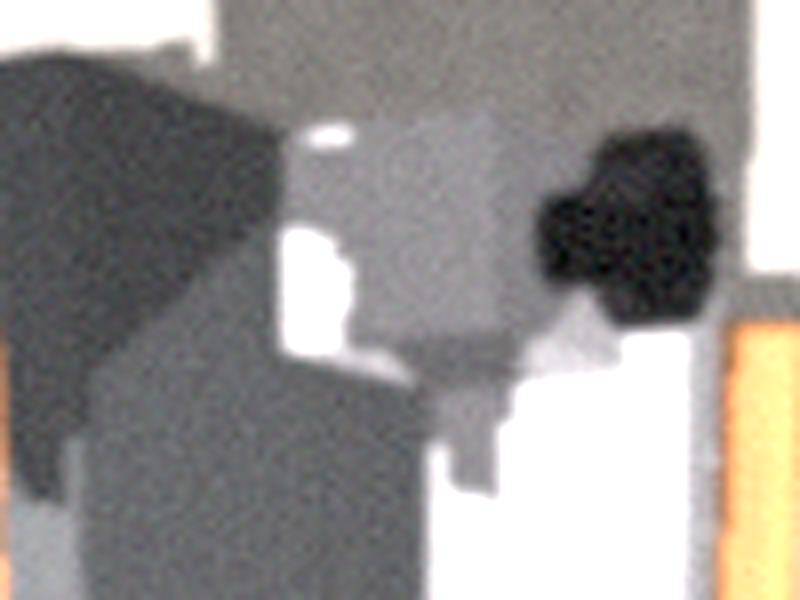

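```bash
python3 - <<'E'
from h import *
np.set_printoptions(precision=1,suppress=True)
f,s=pickle.load(open("w2.pkl","rb"))
n=onz(f,278.6,273,45);c=onz(f,278.1,48.5,45);t=onz(f,260.4,44,74.4)
d=(c-n)[:2];print(n,c,t,np.degrees(np.arctan2(d[1],d[0])),np.linalg.norm(d)-130)
nt=onz(f,345/1.4286,425/1.4286,45+72*.866); print("near top",nt)
ed=onz(f,333.5/1.4286,90/1.4286,45+72*.866); print("top line",ed)
k=onz(f,428/8+225,550/8,45);print(k)
# foot edges at table? project distances
E
```

```text
[545.7  47.3  45. ] [560.6 282.5  45. ] [544.8 283.2  74.4] 86.37270089694645 105.6406915952088
near top [509.5  53.3 107.4]
top line [522.8 265.6 107.4]
[559.8 264.3  45. ]
```

```bash
python3 - <<'E'
from h import *; from workcell import env,grab_frame
rows(env.state(),[533,-290,260],rot(99.8),12)
E
```

```text
12 rows: t cm [-3.68e+00 -2.93e-01  1.00e-03] w [-0.     -0.     -0.0199]  total [-4.418e+01  1.320e+00  1.000e-02] [-0.    -0.    -0.238]
```

move_arm([
  {"tx": -3.68,"ty": -0.29,"tz": 0,"wx": 0,"wy": 0,"wz": -0.02},
  {"tx": -3.68,"ty": -0.29,"tz": 0,"wx": 0,"wy": 0,"wz": -0.02},
  {"tx": -3.68,"ty": -0.29,"tz": 0,"wx": 0,"wy": 0,"wz": -0.02},
  {"tx": -3.68,"ty": -0.29,"tz": 0,"wx": 0,"wy": 0,"wz": -0.02},
  {"tx": -3.68,"ty": -0.29,"tz": 0,"wx": 0,"wy": 0,"wz": -0.02},
  {"tx": -3.68,"ty": -0.29,"tz": 0,"wx": 0,"wy": 0,"wz": -0.02},
  {"tx": -3.68,"ty": -0.29,"tz": 0,"wx": 0,"wy": 0,"wz": -0.02},
  {"tx": -3.68,"ty": -0.29,"tz": 0,"wx": 0,"wy": 0,"wz": -0.02},
  {"tx": -3.68,"ty": -0.29,"tz": 0,"wx": 0,"wy": 0,"wz": -0.02},
  {"tx": -3.68,"ty": -0.29,"tz": 0,"wx": 0,"wy": 0,"wz": -0.02},
  {"tx": -3.68,"ty": -0.29,"tz": 0,"wx": 0,"wy": 0,"wz": -0.02},
  {"tx": -3.68,"ty": -0.29,"tz": 0,"wx": 0,"wy": 0,"wz": -0.02},
])

```text
time_s: 2.83
ee_pos: [533.5, -291.7, 260.3]
ee_rot: [180.0, -0.0, 100.0]
force: [0.5, 0.1, 0.1]
gripper_width: 31.9
gripper_force: 0.0
```

move_arm([
  {"tx": 0,"ty": 0,"tz": 0,"wx": 0,"wy": 0,"wz": 0},
  {"tx": 0,"ty": 0,"tz": 0,"wx": 0,"wy": 0,"wz": 0},
  {"tx": 0,"ty": 0,"tz": 0,"wx": 0,"wy": 0,"wz": 0},
])

```text
time_s: 3.08
ee_pos: [533.4, -289.9, 260.0]
ee_rot: [-180.0, -0.1, 99.8]
force: [0.4, 0.4, -0.3]
gripper_width: 32.1
gripper_force: 0.0
```

```bash
python3 - <<'E'
from h import *; from workcell import env,grab_frame
f=grab_frame("wrist"); s=env.state(); pickle.dump((f,s),open("w3.pkl","wb"))
print(s["time_s"],s["ee_pos"],s["ee_rot"],s["gripper_width"],s["force"])
cv2.imwrite("pics/w3.png",cv2.resize(f["color"][:,:,::-1],(800,600),interpolation=cv2.INTER_CUBIC))
E
```

```text
3.1333 [ 533.36720582 -289.50006373  260.22130177] [-1.79984669e+02 -6.17272033e-02  9.98749557e+01] 32.4770477928502 [ 0.57381409  1.10011492 -0.5978605 ]
```

View pics/w3.png

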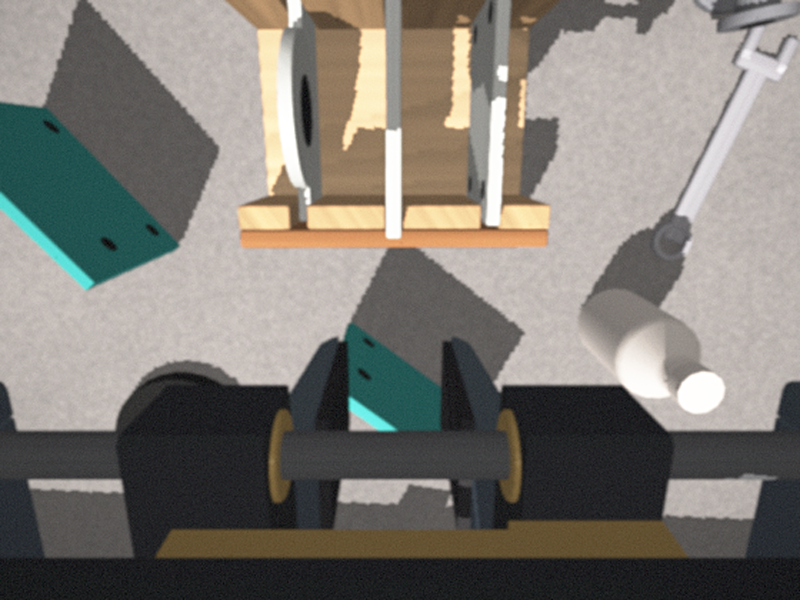

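The plate's top edge is the bright strip at column ~394, running from (393.5,237) up past the top of the picture. It is nearly aligned with the tool.

```bash
python3 - <<'E'
from h import *; from workcell import env
np.set_printoptions(precision=1,suppress=True)
f,s=pickle.load(open("w3.pkl","rb")); k=1.4286
a=onz(f,393.5/k,237/k,142);b=onz(f,394.5/k,10/k,142);d=b-a;d/=np.linalg.norm(d)
yaw=np.degrees(np.arctan2(d[1],d[0]));m=a+70*d;print(a,b,yaw,m)
rows(env.state(),[m[0],m[1],200],rot(yaw),4)
E
```

```text
[ 527.5 -256.9  142. ] [ 509.  -146.9  142. ] 99.58904686582595 [ 515.9 -187.9  142. ]
4 rows: t cm [2.6 0.  1.5] w [-0. -0.  0.]  total [10.3  0.   6. ] [-0. -0.  0.]
```

move_arm([
  {"tx": 2.58,"ty": 0,"tz": 1.5,"wx": 0,"wy": 0,"wz": 0.001},
  {"tx": 2.58,"ty": 0,"tz": 1.5,"wx": 0,"wy": 0,"wz": 0.001},
  {"tx": 2.58,"ty": 0,"tz": 1.5,"wx": 0,"wy": 0,"wz": 0.001},
  {"tx": 2.58,"ty": 0,"tz": 1.5,"wx": 0,"wy": 0,"wz": 0.001},
  {"tx": 0,"ty": 0,"tz": 1.5,"wx": 0,"wy": 0,"wz": 0},
  {"tx": 0,"ty": 0,"tz": 1.5,"wx": 0,"wy": 0,"wz": 0},
  {"tx": 0,"ty": 0,"tz": 1.5,"wx": 0,"wy": 0,"wz": 0},
  {"tx": 0,"ty": 0,"tz": 1.5,"wx": 0,"wy": 0,"wz": 0},
  {"tx": 0,"ty": 0,"tz": 1.5,"wx": 0,"wy": 0,"wz": 0},
  {"tx": 0,"ty": 0,"tz": 1.5,"wx": 0,"wy": 0,"wz": 0},
  {"tx": 0,"ty": 0,"tz": 0,"wx": 0,"wy": 0,"wz": 0},
  {"tx": 0,"ty": 0,"tz": 0,"wx": 0,"wy": 0,"wz": 0},
])

```text
time_s: 4.13
ee_pos: [515.4, -187.9, 110.4]
ee_rot: [-179.9, -0.1, 99.7]
force: [0.6, 0.6, 1.3]
gripper_width: 32.0
gripper_force: 0.0
```

move_arm([
  {"tx": 0,"ty": 0,"tz": 0,"wx": 0,"wy": 0,"wz": 0},
  {"tx": 0,"ty": 0,"tz": 0,"wx": 0,"wy": 0,"wz": 0},
  {"tx": 0,"ty": 0,"tz": 0,"wx": 0,"wy": 0,"wz": 0},
  {"tx": 0,"ty": 0,"tz": 0,"wx": 0,"wy": 0,"wz": 0},
  {"tx": 0,"ty": 0,"tz": 0,"wx": 0,"wy": 0,"wz": 0},
  {"tx": 0,"ty": 0,"tz": 0,"wx": 0,"wy": 0,"wz": 0},
  {"tx": 0,"ty": 0,"tz": 0,"wx": 0,"wy": 0,"wz": 0},
  {"tx": 0,"ty": 0,"tz": 0,"wx": 0,"wy": 0,"wz": 0},
], gripper=0.5, force=40)

```text
time_s: 4.8
ee_pos: [515.8, -189.6, 111.2]
ee_rot: [180.0, 0.0, 99.5]
force: [-1.7, 0.8, 5.4]
gripper_width: 7.8
gripper_force: 40.0
```

move_arm([
  {"tx": 0,"ty": 0,"tz": -1,"wx": 0,"wy": 0,"wz": 0},
  {"tx": 0,"ty": 0,"tz": -1,"wx": 0,"wy": 0,"wz": 0},
  {"tx": 0,"ty": 0,"tz": -1,"wx": 0,"wy": 0,"wz": 0},
  {"tx": 0,"ty": 0,"tz": -1,"wx": 0,"wy": 0,"wz": 0},
])

```text
time_s: 5.13
ee_pos: [515.7, -189.5, 151.3]
ee_rot: [180.0, -0.0, 99.5]
force: [-1.1, -0.8, -3.1]
gripper_width: 7.9
gripper_force: 40.0
```

move_arm([
  {"tx": 0,"ty": 0,"tz": -1.5,"wx": 0,"wy": 0,"wz": 0},
  {"tx": 0,"ty": 0,"tz": -1.5,"wx": 0,"wy": 0,"wz": 0},
  {"tx": 0,"ty": 0,"tz": -1.5,"wx": 0,"wy": 0,"wz": 0},
  {"tx": 0,"ty": 0,"tz": -1.5,"wx": 0,"wy": 0,"wz": 0},
  {"tx": 0,"ty": 0,"tz": -1.5,"wx": 0,"wy": 0,"wz": 0},
  {"tx": 0,"ty": 0,"tz": -1.5,"wx": 0,"wy": 0,"wz": 0},
  {"tx": 0,"ty": 0,"tz": -1.5,"wx": 0,"wy": 0,"wz": 0},
  {"tx": 0,"ty": 0,"tz": -1.5,"wx": 0,"wy": 0,"wz": 0},
  {"tx": 0,"ty": 0,"tz": -1,"wx": 0,"wy": 0,"wz": 0},
  {"tx": 0,"ty": 0,"tz": 0,"wx": 0,"wy": 0,"wz": 0},
  {"tx": 0,"ty": 0,"tz": 0,"wx": 0,"wy": 0,"wz": 0},
])

```text
time_s: 6.05
ee_pos: [515.6, -189.5, 280.8]
ee_rot: [180.0, 0.0, 99.5]
force: [0.5, 0.2, -3.3]
gripper_width: 7.9
gripper_force: 40.0
```

```bash
cat >> h.py <<'E'
PYAW=-3.7; P=np.array([560.6,282.7,45.])
def bedR(yaw=PYAW):
    return R.from_euler("z",yaw,degrees=True).as_matrix()@R.from_euler("y",-30,degrees=True).as_matrix()
B=bedR()
def tcp(x,y,z,H=98.): # plate origin in stop axes -> TCP
    return P+B@np.array([x,y,z+H])
E
python3 - <<'E'
from h import *; from workcell import env,grab_frame
np.set_printoptions(precision=1,suppress=True)
f=grab_frame("side"); cv2.imwrite("pics/l.png",cv2.resize(f["color"][120:330,120:400,::-1],(560,420)))
s=env.state();print(s["ee_pos"],s["ee_rot"],s["force"],s["gripper_width"])
print(B)
Rm=rot(90+PYAW,30); print(Rm)
rows(s,tcp(30,-95,90),Rm,14)
print(tcp(30,-95,90))
E
```

```text
[ 515.3 -189.3  279.9] [-179.9   -0.    99.5] [ 0.  -1.4 -3.8] 8.200821485347918
[[ 0.9  0.1 -0.5]
 [-0.1  1.   0. ]
 [ 0.5  0.   0.9]]
[[ 0.1  0.9  0.5]
 [ 1.  -0.1 -0. ]
 [-0.   0.5 -0.9]]
14 rows: t cm [ 2.7 -0.1  0.4] w [-0. -0.  0.]  total [38.1  3.5  5.7] [-0.5 -0.1  0.2]
[486.6 192.3 222.8]
```

View pics/l.png

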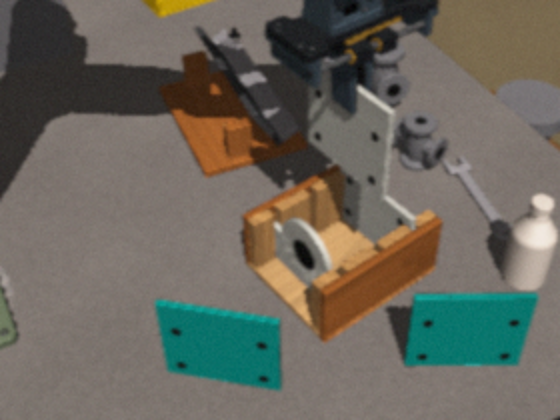

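The plate is clear of the rack and still square in the gripper, and the other two plates are undisturbed.

```bash
python3 - <<'E'
from h import *; from workcell import env
rows(env.state(),tcp(30,-95,90),rot(90+PYAW,30),12)
E
```

```text
12 rows: t cm [ 3.205 -0.152  0.426] w [-0.0435 -0.0051  0.0188]  total [38.1   3.5   5.73] [-0.522 -0.061  0.226]
```

move_arm([
  {"tx": 3.2,"ty": -0.15,"tz": 0.43,"wx": -0.0435,"wy": -0.005,"wz": 0.019},
  {"tx": 3.2,"ty": -0.15,"tz": 0.43,"wx": -0.0435,"wy": -0.005,"wz": 0.019},
  {"tx": 3.2,"ty": -0.15,"tz": 0.43,"wx": -0.0435,"wy": -0.005,"wz": 0.019},
  {"tx": 3.2,"ty": -0.15,"tz": 0.43,"wx": -0.0435,"wy": -0.005,"wz": 0.019},
  {"tx": 3.2,"ty": -0.15,"tz": 0.43,"wx": -0.0435,"wy": -0.005,"wz": 0.019},
  {"tx": 3.2,"ty": -0.15,"tz": 0.43,"wx": -0.0435,"wy": -0.005,"wz": 0.019},
  {"tx": 3.2,"ty": -0.15,"tz": 0.43,"wx": -0.0435,"wy": -0.005,"wz": 0.019},
  {"tx": 3.2,"ty": -0.15,"tz": 0.43,"wx": -0.0435,"wy": -0.005,"wz": 0.019},
  {"tx": 3.2,"ty": -0.15,"tz": 0.43,"wx": -0.0435,"wy": -0.005,"wz": 0.019},
  {"tx": 3.2,"ty": -0.15,"tz": 0.43,"wx": -0.0435,"wy": -0.005,"wz": 0.019},
  {"tx": 3.2,"ty": -0.15,"tz": 0.43,"wx": -0.0435,"wy": -0.005,"wz": 0.019},
  {"tx": 3.2,"ty": -0.15,"tz": 0.43,"wx": -0.0435,"wy": -0.005,"wz": 0.019},
])

```text
time_s: 7.1
ee_pos: [485.8, 188.5, 221.8]
ee_rot: [150.3, 0.0, 86.2]
force: [1.4, -0.7, -3.4]
gripper_width: 8.0
gripper_force: 40.0
```

move_arm([
  {"tx": 0,"ty": 0,"tz": 0,"wx": 0,"wy": 0,"wz": 0},
  {"tx": 0,"ty": 0,"tz": 0,"wx": 0,"wy": 0,"wz": 0},
  {"tx": 0,"ty": 0,"tz": 0,"wx": 0,"wy": 0,"wz": 0},
  {"tx": 0,"ty": 0,"tz": 0,"wx": 0,"wy": 0,"wz": 0},
])

```text
time_s: 7.43
ee_pos: [487.4, 186.3, 223.0]
ee_rot: [150.4, 0.1, 86.2]
force: [-0.4, -0.3, -2.6]
gripper_width: 7.8
gripper_force: 40.0
```

```bash
python3 - <<'E'
from h import *; from workcell import env,grab_frame
np.set_printoptions(precision=2,suppress=True)
f=grab_frame("wrist"); s=env.state(); pickle.dump((f,s),open("w4.pkl","wb"))
print(s["ee_pos"],s["ee_rot"],B.T@s["force"],B.T@(s["ee_pos"]-P)-[0,0,98])
cv2.imwrite("pics/w4.png",cv2.resize(f["color"][:,:,::-1],(800,600),interpolation=cv2.INTER_CUBIC))
rows(s,tcp(14,-95,25),rot(90+PYAW,30),6)
E
```

```text
[487.71 186.18 223.25] [150.32   0.04  86.16] [-1.77 -0.22 -2.84] [  31.52 -101.02   89.63]
6 rows: t cm [ 0.1  -0.29  1.08] w [-0.  0. -0.]  total [ 0.61 -1.72  6.47] [-0.01  0.   -0.  ]
```

View pics/w4.png

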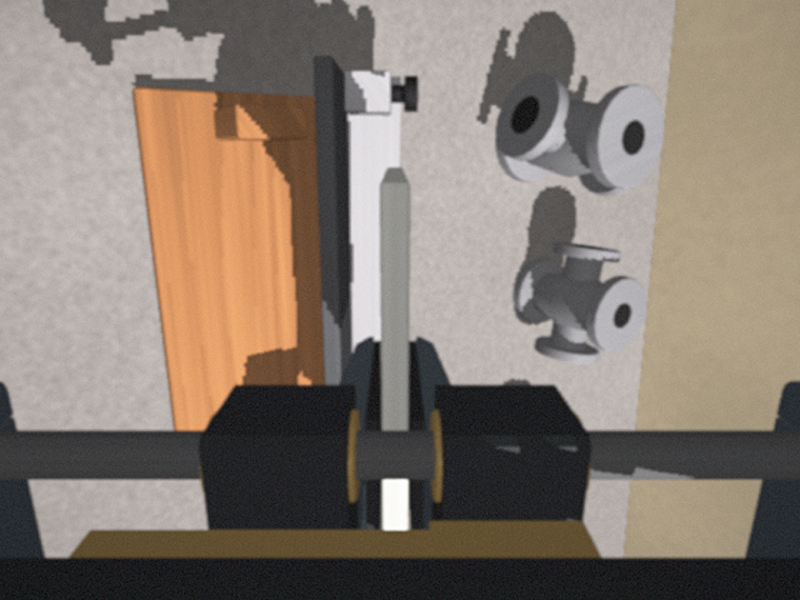

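The view looks down along the plate. The plate's end is at rows 183 (top corner) to 168 (bottom corner), column ~395. The bed/ledge line is at column ~350–352, and the near top edge of the stop is at row ~113.

```bash
python3 - <<'E'
from h import *
np.set_printoptions(precision=1,suppress=True)
f,s=pickle.load(open("w4.pkl","rb")); k=1.4286
g=cv2.cvtColor(f["color"],cv2.COLOR_RGB2GRAY).astype(float)
def onp(u,v,z): # bed plane z=const, in stop axes
    o,d=ray(f,u,v); o=B.T@(o-P); d=B.T@d; return o+d*(z-o[2])/d[2]
Tc=cur(s)
for r in range(85,236,15):
    row=g[r-1:r+2,232:256].mean(0); u=232+np.argmax(np.diff(row))+.5; q=onp(u,r,0); print(r,u,q[:2])
print("stop edge",onp(372/k,113/k,34), onp(350/k,115/k,34))
col=g[60:100,258:270].mean(1).astype(int);print(col)
for v,tz in ((183,-32),(168,98)):
    o,d=ray(f,395/k,v/k);M=np.linalg.inv(Tc);o=M[:3,:3]@o+M[:3,3];d=M[:3,:3]@d;print("plate end in tool",o+d*(tz-o[2])/d[2])
E
```

```text
85 243.5 [ 0.3 -4.3]
100 244.5 [  0.9 -17.4]
115 244.5 [  0.6 -30.9]
130 244.5 [  0.3 -44.6]
145 244.5 [ -0.1 -58.6]
160 244.5 [ -0.4 -72.9]
175 246.5 [  1.2 -87.6]
190 246.5 [   0.8 -102.6]
205 245.5 [  -0.5 -118. ]
220 245.5 [  -0.9 -133.7]
235 245.5 [  -1.3 -149.8]
stop edge [17.4 -1.4 34. ] [ 4.7 -2.4 34. ]
[222 221 221 221 221 221 221 221 221 221 222 221 221 220 221 222 221 206
 170 153 175 209 223 223 223 222 222 222 222 222 222 223 223 223 222 223
 222 223 223 222]
plate end in tool [ 71.2  -0.2 -32. ]
plate end in tool [70.9 -0.1 98. ]
```

```bash
sed -i 's/^PYAW=.*;/PYAW=-4.0;/' h.py; python3 - <<'E'
from h import *; from workcell import env
s=env.state()
rows(s,tcp(10,-88,10),rot(90+PYAW,30),8)
E
```

```text
8 rows: t cm [ 0.167 -0.271  0.993] w [-0.0007 -0.0001  0.0003]  total [ 1.34 -2.15  7.95] [-0.006 -0.001  0.003]
```

move_arm([
  {"tx": 0.17,"ty": -0.27,"tz": 1,"wx": -0.001,"wy": 0,"wz": 0},
  {"tx": 0.17,"ty": -0.27,"tz": 1,"wx": -0.001,"wy": 0,"wz": 0},
  {"tx": 0.17,"ty": -0.27,"tz": 1,"wx": -0.001,"wy": 0,"wz": 0},
  {"tx": 0.17,"ty": -0.27,"tz": 1,"wx": -0.001,"wy": 0,"wz": 0},
  {"tx": 0.17,"ty": -0.27,"tz": 1,"wx": -0.001,"wy": 0,"wz": 0},
  {"tx": 0.17,"ty": -0.27,"tz": 1,"wx": -0.001,"wy": 0,"wz": 0.001},
  {"tx": 0.17,"ty": -0.27,"tz": 1,"wx": 0,"wy": 0,"wz": 0.001},
  {"tx": 0.17,"ty": -0.27,"tz": 0.9,"wx": 0,"wy": 0,"wz": 0.001},
  {"tx": 0,"ty": 0,"tz": 0,"wx": 0,"wy": 0,"wz": 0},
  {"tx": 0,"ty": 0,"tz": 0,"wx": 0,"wy": 0,"wz": 0},
  {"tx": 0,"ty": 0,"tz": 0,"wx": 0,"wy": 0,"wz": 0},
  {"tx": 0,"ty": 0,"tz": 0,"wx": 0,"wy": 0,"wz": 0},
])

```text
time_s: 8.48
ee_pos: [509.6, 199.7, 145.0]
ee_rot: [149.9, -0.1, 86.1]
force: [0.2, -0.6, -2.6]
gripper_width: 8.1
gripper_force: 40.0
```

```bash
cat > q.py <<'E'
from h import *; from workcell import env
np.set_printoptions(precision=2,suppress=True)
s=env.state();print(s["time_s"],"rot",s["ee_rot"],"F bed",B.T@s["force"],"tq",B.T@s["torque"],"orig",B.T@(s["ee_pos"]-P)-[0,0,98],s["gripper_width"])
E
python3 q.py
```

```text
8.4833 rot [149.86  -0.12  86.1 ] F bed [-1.07 -0.53 -2.39] tq [-0.12  0.69  0.1 ] orig [ 10.98 -86.4   11.12] 8.090360209133573
```

move_arm([
  {"tx": 0,"ty": -0.1,"tz": 0.3,"wx": 0,"wy": 0,"wz": 0},
  {"tx": 0,"ty": -0.1,"tz": 0.3,"wx": 0,"wy": 0,"wz": 0},
  {"tx": 0,"ty": -0.1,"tz": 0.2,"wx": 0,"wy": 0,"wz": 0},
  {"tx": 0,"ty": 0,"tz": 0,"wx": 0,"wy": 0,"wz": 0},
  {"tx": 0,"ty": 0,"tz": 0,"wx": 0,"wy": 0,"wz": 0},
  {"tx": 0,"ty": 0,"tz": 0,"wx": 0,"wy": 0,"wz": 0},
])

```text
time_s: 8.98
ee_pos: [510.6, 199.8, 135.7]
ee_rot: [149.9, -0.1, 86.1]
force: [-0.5, 0.4, -3.3]
gripper_width: 7.7
gripper_force: 40.0
```

```bash
python3 q.py
```

```text
8.9833 rot [149.93  -0.08  86.14] F bed [-2.12  0.39 -2.54] tq [-0.09  0.77  0.02] orig [  7.2  -86.2    2.63] 7.7470175882209755
```

move_arm([
  {"tx": 0,"ty": 0,"tz": 0.1,"wx": 0,"wy": 0,"wz": 0},
  {"tx": 0,"ty": 0,"tz": 0.1,"wx": 0,"wy": 0,"wz": 0},
  {"tx": 0,"ty": 0,"tz": 0,"wx": 0,"wy": 0,"wz": 0},
  {"tx": 0,"ty": 0,"tz": 0,"wx": 0,"wy": 0,"wz": 0},
  {"tx": 0,"ty": 0,"tz": 0,"wx": 0,"wy": 0,"wz": 0},
])

```text
time_s: 9.4
ee_pos: [511.5, 200.0, 135.0]
ee_rot: [149.9, -0.1, 86.1]
force: [-6.3, 1.1, 4.8]
gripper_width: 7.8
gripper_force: 40.0
```

```bash
python3 q.py
```

```text
9.4 rot [149.87  -0.15  86.12] F bed [-3.11  0.64  7.35] tq [-0.29  1.2  -0.01] orig [  7.56 -85.88   1.51] 7.822262651878853
```

move_arm([
  {"tx": 0,"ty": -0.1,"tz": -0.06,"wx": 0,"wy": 0,"wz": 0},
  {"tx": 0,"ty": -0.1,"tz": 0,"wx": 0,"wy": 0,"wz": 0},
  {"tx": 0,"ty": 0,"tz": 0,"wx": 0,"wy": 0,"wz": 0},
  {"tx": 0,"ty": 0,"tz": 0,"wx": 0,"wy": 0,"wz": 0},
  {"tx": 0,"ty": 0,"tz": 0,"wx": 0,"wy": 0,"wz": 0},
])

```text
time_s: 9.82
ee_pos: [510.0, 200.1, 134.1]
ee_rot: [149.9, -0.1, 86.2]
force: [-2.0, 0.4, 2.6]
gripper_width: 7.6
gripper_force: 40.0
```

```bash
python3 q.py
```

```text
9.8167 rot [149.86  -0.11  86.16] F bed [-0.43  0.26  3.3 ] tq [-0.22  0.45  0.09] orig [  5.88 -85.95   1.55] 7.576294039032747
```

move_arm([
  {"tx": 0,"ty": -0.1,"tz": 0,"wx": 0,"wy": 0,"wz": 0},
  {"tx": 0,"ty": 0,"tz": 0,"wx": 0,"wy": 0,"wz": 0},
  {"tx": 0,"ty": 0,"tz": 0,"wx": 0,"wy": 0,"wz": 0},
  {"tx": 0,"ty": 0,"tz": 0,"wx": 0,"wy": 0,"wz": 0},
])

```text
time_s: 10.15
ee_pos: [509.4, 200.2, 133.8]
ee_rot: [149.8, -0.1, 86.2]
force: [-1.2, 1.1, 4.3]
gripper_width: 7.7
gripper_force: 40.0
```

```bash
python3 q.py
```

```text
10.15 rot [149.83  -0.11  86.18] F bed [1.06 1.02 4.41] tq [-0.41 -0.29  0.18] orig [  5.16 -85.89   1.54] 7.695642072749031
```

move_arm([
  {"tx": 0,"ty": -0.08,"tz": 0,"wx": 0,"wy": 0,"wz": 0},
  {"tx": 0,"ty": 0,"tz": 0,"wx": 0,"wy": 0,"wz": 0},
  {"tx": 0,"ty": 0,"tz": 0,"wx": 0,"wy": 0,"wz": 0},
  {"tx": 0,"ty": 0,"tz": 0,"wx": 0,"wy": 0,"wz": 0},
])

```text
time_s: 10.48
ee_pos: [508.6, 200.2, 133.3]
ee_rot: [149.8, -0.1, 86.2]
force: [-0.1, -0.7, 5.6]
gripper_width: 7.7
gripper_force: 40.0
```

```bash
python3 q.py
```

```text
10.4833 rot [149.84  -0.11  86.18] F bed [ 2.81 -0.72  4.88] tq [-0.41 -0.38  0.23] orig [  4.18 -85.89   1.54] 7.717490175159772
```

move_arm([
  {"tx": 0.2,"ty": 0,"tz": 0,"wx": 0,"wy": 0,"wz": 0},
  {"tx": 0.2,"ty": 0,"tz": 0,"wx": 0,"wy": 0,"wz": 0},
  {"tx": 0.2,"ty": 0,"tz": 0,"wx": 0,"wy": 0,"wz": 0},
  {"tx": 0.2,"ty": 0,"tz": 0,"wx": 0,"wy": 0,"wz": 0},
  {"tx": 0,"ty": 0,"tz": 0,"wx": 0,"wy": 0,"wz": 0},
  {"tx": 0,"ty": 0,"tz": 0,"wx": 0,"wy": 0,"wz": 0},
  {"tx": 0,"ty": 0,"tz": 0,"wx": 0,"wy": 0,"wz": 0},
])

```text
time_s: 11.07
ee_pos: [508.2, 204.5, 133.2]
ee_rot: [150.0, 0.2, 85.9]
force: [-1.6, -9.8, 11.9]
gripper_width: 8.0
gripper_force: 40.0
```

```bash
python3 q.py; python3 - <<'E'
from h import *; from workcell import env,grab_frame
f=grab_frame("wrist"); s=env.state(); pickle.dump((f,s),open("w5.pkl","wb"))
cv2.imwrite("pics/w5.png",cv2.resize(f["color"][20:170,180:380,::-1],(800,600),interpolation=cv2.INTER_CUBIC))
E
```

```text
11.0667 rot [149.96   0.24  85.87] F bed [ 5.16 -9.88 10.78] tq [-2.22 -0.75 -0.19] orig [  3.58 -81.67   1.8 ] 8.049637138715262
```

View pics/w5.png

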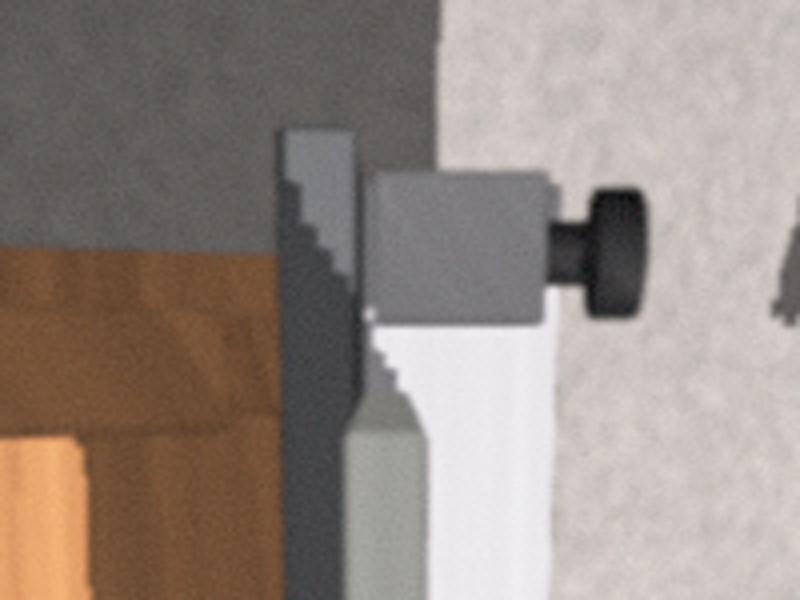

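The plate end (crop rows 390–430) is still several mm short of the stop's face (crop row 322). The 10 N is friction from pressing on the ledge, so I'll unload it and approach the stop just clear of the ledge.

move_arm([
  {"tx": -0.2,"ty": 0.08,"tz": -0.15,"wx": 0,"wy": 0,"wz": 0},
  {"tx": -0.1,"ty": 0,"tz": -0.1,"wx": 0,"wy": 0,"wz": 0},
  {"tx": 0,"ty": 0,"tz": 0,"wx": 0,"wy": 0,"wz": 0},
  {"tx": 0,"ty": 0,"tz": 0,"wx": 0,"wy": 0,"wz": 0},
  {"tx": 0,"ty": 0,"tz": 0,"wx": 0,"wy": 0,"wz": 0},
])

```text
time_s: 11.53
ee_pos: [507.5, 204.6, 134.7]
ee_rot: [150.0, -0.0, 86.1]
force: [2.0, -2.6, -1.8]
gripper_width: 7.8
gripper_force: 40.0
```

```bash
python3 q.py
```

```text
11.5333 rot [149.99  -0.03  86.09] F bed [ 1.02 -2.48 -2.67] tq [-0.62 -0.04 -0.2 ] orig [  3.67 -81.65   3.43] 7.77108940580384
```

move_arm([
  {"tx": 0,"ty": 0.12,"tz": 0,"wx": 0,"wy": 0,"wz": 0},
  {"tx": 0.15,"ty": 0,"tz": 0,"wx": 0,"wy": 0,"wz": 0},
  {"tx": 0.15,"ty": 0,"tz": 0,"wx": 0,"wy": 0,"wz": 0},
  {"tx": 0.1,"ty": 0,"tz": 0,"wx": 0,"wy": 0,"wz": 0},
  {"tx": 0,"ty": 0,"tz": 0,"wx": 0,"wy": 0,"wz": 0},
  {"tx": 0,"ty": 0,"tz": 0,"wx": 0,"wy": 0,"wz": 0},
  {"tx": 0,"ty": 0,"tz": 0,"wx": 0,"wy": 0,"wz": 0},
])

```text
time_s: 12.12
ee_pos: [508.9, 208.9, 135.6]
ee_rot: [150.0, -0.1, 86.1]
force: [0.2, 0.2, -2.4]
gripper_width: 7.6
gripper_force: 40.0
```

```bash
python3 q.py
```

```text
12.1167 rot [149.95  -0.07  86.14] F bed [-1.09  0.24 -2.19] tq [-0.07  0.72  0.06] orig [  5.12 -77.27   3.71] 7.573485724716236
```

move_arm([
  {"tx": 0.1,"ty": 0,"tz": 0,"wx": 0,"wy": 0,"wz": 0},
  {"tx": 0.1,"ty": 0,"tz": 0,"wx": 0,"wy": 0,"wz": 0},
  {"tx": 0.05,"ty": 0,"tz": 0,"wx": 0,"wy": 0,"wz": 0},
  {"tx": 0,"ty": 0,"tz": 0,"wx": 0,"wy": 0,"wz": 0},
  {"tx": 0,"ty": 0,"tz": 0,"wx": 0,"wy": 0,"wz": 0},
  {"tx": 0,"ty": 0,"tz": 0,"wx": 0,"wy": 0,"wz": 0},
])

```text
time_s: 12.62
ee_pos: [509.2, 211.3, 135.8]
ee_rot: [149.9, -0.1, 86.1]
force: [-0.4, -0.2, -3.2]
gripper_width: 7.6
gripper_force: 40.0
```

```bash
python3 q.py
```

```text
12.6167 rot [149.93  -0.07  86.13] F bed [-1.92 -0.26 -2.59] tq [-0.03  0.72  0.05] orig [  5.33 -74.81   3.75] 7.581534103669121
```

move_arm([
  {"tx": 0.06,"ty": 0,"tz": 0,"wx": 0,"wy": 0,"wz": 0},
  {"tx": 0,"ty": 0,"tz": 0,"wx": 0,"wy": 0,"wz": 0},
  {"tx": 0,"ty": 0,"tz": 0,"wx": 0,"wy": 0,"wz": 0},
  {"tx": 0,"ty": 0,"tz": 0,"wx": 0,"wy": 0,"wz": 0},
])

```text
time_s: 12.95
ee_pos: [509.3, 211.9, 135.8]
ee_rot: [149.9, -0.1, 86.1]
force: [0.8, -0.6, -3.7]
gripper_width: 7.9
gripper_force: 40.0
```

```bash
python3 q.py
```

```text
12.95 rot [149.93  -0.08  86.13] F bed [-1.16 -0.53 -3.65] tq [-0.07  0.76  0.05] orig [  5.36 -74.2    3.79] 7.883877419172872
```

Still free, so I'll continue in 0.6 mm steps.

move_arm([
  {"tx": 0.06,"ty": 0,"tz": 0,"wx": 0,"wy": 0,"wz": 0},
  {"tx": 0,"ty": 0,"tz": 0,"wx": 0,"wy": 0,"wz": 0},
  {"tx": 0,"ty": 0,"tz": 0,"wx": 0,"wy": 0,"wz": 0},
  {"tx": 0,"ty": 0,"tz": 0,"wx": 0,"wy": 0,"wz": 0},
])

```text
time_s: 13.28
ee_pos: [509.3, 212.5, 135.8]
ee_rot: [149.9, -0.1, 86.1]
force: [0.4, 0.2, -3.6]
gripper_width: 7.8
gripper_force: 40.0
```

```bash
python3 q.py
```

```text
13.2833 rot [149.93  -0.08  86.13] F bed [-1.46  0.27 -3.32] tq [-0.09  0.77  0.07] orig [  5.38 -73.59   3.79] 7.840119593875977
```

move_arm([
  {"tx": 0.06,"ty": 0,"tz": 0,"wx": 0,"wy": 0,"wz": 0},
  {"tx": 0,"ty": 0,"tz": 0,"wx": 0,"wy": 0,"wz": 0},
  {"tx": 0,"ty": 0,"tz": 0,"wx": 0,"wy": 0,"wz": 0},
  {"tx": 0,"ty": 0,"tz": 0,"wx": 0,"wy": 0,"wz": 0},
])

```text
time_s: 13.62
ee_pos: [509.4, 213.1, 135.8]
ee_rot: [149.9, -0.1, 86.1]
force: [-0.7, 0.1, -3.3]
gripper_width: 8.0
gripper_force: 40.0
```

```bash
python3 q.py
```

```text
13.6167 rot [149.93  -0.08  86.13] F bed [-2.25  0.01 -2.57] tq [-0.11  0.74  0.06] orig [  5.37 -72.97   3.77] 8.029528724097071
```

move_arm([
  {"tx": 0.06,"ty": 0,"tz": 0,"wx": 0,"wy": 0,"wz": 0},
  {"tx": 0,"ty": 0,"tz": 0,"wx": 0,"wy": 0,"wz": 0},
  {"tx": 0,"ty": 0,"tz": 0,"wx": 0,"wy": 0,"wz": 0},
])

```text
time_s: 13.87
ee_pos: [509.4, 213.8, 135.8]
ee_rot: [149.9, -0.1, 86.1]
force: [-0.9, -0.3, -2.5]
gripper_width: 7.6
gripper_force: 40.0
```

```bash
python3 q.py
```

```text
13.8667 rot [149.93  -0.08  86.14] F bed [-2.   -0.4  -1.71] tq [-0.11  0.75  0.06] orig [  5.37 -72.34   3.78] 7.632825300531079
```

move_arm([
  {"tx": 0.06,"ty": 0,"tz": 0,"wx": 0,"wy": 0,"wz": 0},
  {"tx": 0,"ty": 0,"tz": 0,"wx": 0,"wy": 0,"wz": 0},
  {"tx": 0,"ty": 0,"tz": 0,"wx": 0,"wy": 0,"wz": 0},
])

```text
time_s: 14.12
ee_pos: [509.4, 214.2, 135.8]
ee_rot: [149.9, -0.1, 86.1]
force: [0.0, -0.8, -3.9]
gripper_width: 7.8
gripper_force: 40.0
```

```bash
python3 q.py
```

```text
14.1167 rot [149.94  -0.06  86.13] F bed [-1.86 -0.81 -3.38] tq [-0.23  0.73  0.  ] orig [  5.32 -71.91   3.76] 7.751940828955714
```

move_arm([
  {"tx": 0.05,"ty": 0,"tz": 0,"wx": 0,"wy": 0,"wz": 0},
  {"tx": 0,"ty": 0,"tz": 0,"wx": 0,"wy": 0,"wz": 0},
  {"tx": 0,"ty": 0,"tz": 0,"wx": 0,"wy": 0,"wz": 0},
])

```text
time_s: 14.37
ee_pos: [509.4, 214.4, 135.8]
ee_rot: [149.9, -0.0, 86.1]
force: [-0.0, -1.9, -2.0]
gripper_width: 8.0
gripper_force: 40.0
```

```bash
python3 q.py
```

```text
14.3667 rot [149.95  -0.02  86.11] F bed [-0.91 -1.89 -1.77] tq [-0.67  0.66 -0.  ] orig [  5.25 -71.76   3.79] 7.982926016357387
```

move_arm([
  {"tx": 0,"ty": 0,"tz": 0.1,"wx": 0,"wy": 0,"wz": 0},
  {"tx": 0,"ty": -0.05,"tz": 0.1,"wx": 0,"wy": 0,"wz": 0},
  {"tx": 0,"ty": -0.05,"tz": 0,"wx": 0,"wy": 0,"wz": 0},
  {"tx": 0,"ty": 0,"tz": 0,"wx": 0,"wy": 0,"wz": 0},
  {"tx": 0,"ty": 0,"tz": 0,"wx": 0,"wy": 0,"wz": 0},
  {"tx": 0,"ty": 0,"tz": 0,"wx": 0,"wy": 0,"wz": 0},
])

```text
time_s: 14.87
ee_pos: [509.7, 214.4, 133.5]
ee_rot: [149.9, -0.0, 86.1]
force: [3.0, -5.1, -4.7]
gripper_width: 7.7
gripper_force: 40.0
```

```bash
python3 q.py
```

```text
14.8667 rot [149.94  -0.04  86.11] F bed [ 0.59 -4.88 -5.71] tq [-1.14  0.19 -0.1 ] orig [  4.39 -71.65   1.66] 7.6640469521317645
```

move_arm([
  {"tx": -0.02,"ty": 0,"tz": 0.05,"wx": 0,"wy": 0,"wz": 0},
  {"tx": 0,"ty": 0,"tz": 0,"wx": 0,"wy": 0,"wz": 0},
  {"tx": 0,"ty": 0,"tz": 0,"wx": 0,"wy": 0,"wz": 0},
  {"tx": 0,"ty": 0,"tz": 0,"wx": 0,"wy": 0,"wz": 0},
])

```text
time_s: 15.2
ee_pos: [509.8, 214.4, 133.3]
ee_rot: [149.9, -0.1, 86.1]
force: [-1.8, -5.0, 1.6]
gripper_width: 7.6
gripper_force: 40.0
```

```bash
python3 q.py
```

```text
15.2 rot [149.92  -0.06  86.13] F bed [-0.47 -5.08  2.12] tq [-1.31  0.4  -0.09] orig [  4.4  -71.69   1.47] 7.590527241408511
```

move_arm([
  {"tx": 0,"ty": -0.07,"tz": 0.03,"wx": 0,"wy": 0,"wz": 0},
  {"tx": 0,"ty": 0,"tz": 0,"wx": 0,"wy": 0,"wz": 0},
  {"tx": 0,"ty": 0,"tz": 0,"wx": 0,"wy": 0,"wz": 0},
  {"tx": 0,"ty": 0,"tz": 0,"wx": 0,"wy": 0,"wz": 0},
])

```text
time_s: 15.53
ee_pos: [509.7, 214.4, 133.3]
ee_rot: [149.9, -0.1, 86.1]
force: [-2.3, -5.0, 3.9]
gripper_width: 7.8
gripper_force: 40.0
```

```bash
python3 q.py; python3 - <<'E'
from h import *; from workcell import env,grab_frame
f=grab_frame("wrist"); s=env.state(); pickle.dump((f,s),open("w6.pkl","wb"))
g=cv2.cvtColor(f["color"],cv2.COLOR_RGB2GRAY).astype(int)
# compare stop position: project of w5 stop top edge (raw ~ (295,100.5)) into bed z=34
def onp(f,u,v,z):
    o,d=ray(f,u,v); o=B.T@(o-P); d=B.T@d; return o+d*(z-o[2])/d[2]
f5,s5=pickle.load(open("w5.pkl","rb")); g5=cv2.cvtColor(f5["color"],cv2.COLOR_RGB2GRAY).astype(int)
for ff,gg in ((f5,g5),(f,g)):
    c=gg[55:130,300:312].mean(1); r=np.argmax(np.abs(np.diff(c[30:])))+30+55.5; print(r,onp(ff,306,r,34))
    c=gg[40:90,285:300].mean(1); r=np.argmax(np.abs(np.diff(c)))+40.5; print(r,onp(ff,292,r,34))
E
```

```text
15.5333 rot [149.87  -0.06  86.12] F bed [ 0.29 -5.11  4.31] tq [-1.44  0.23 -0.03] orig [  4.24 -71.69   1.47] 7.843725480566136
101.5 [21.89999991 -0.73374548 34.        ]
61.5 [13.07620553 21.9578221  34.        ]
118.5 [22.84240669 -0.32724703 34.        ]
80.5 [13.88847177 21.81121798 34.        ]
```

The stop hasn't moved: its far edge was at y = 21.96 before contact and is at 21.81 now. I'll press lightly to the bed, ease the grip, then open.

move_arm([
  {"tx": 0,"ty": -0.08,"tz": 0,"wx": 0,"wy": 0,"wz": 0},
  {"tx": 0,"ty": 0,"tz": 0,"wx": 0,"wy": 0,"wz": 0},
  {"tx": 0,"ty": 0,"tz": 0,"wx": 0,"wy": 0,"wz": 0},
])

```text
time_s: 15.83
ee_pos: [509.4, 214.4, 133.1]
ee_rot: [149.8, -0.1, 86.1]
force: [-0.6, -6.8, 1.9]
gripper_width: 7.6
gripper_force: 40.0
```

move_arm([
  {"tx": 0,"ty": 0,"tz": 0,"wx": 0,"wy": 0,"wz": 0},
  {"tx": 0,"ty": 0,"tz": 0,"wx": 0,"wy": 0,"wz": 0},
  {"tx": 0,"ty": 0,"tz": 0,"wx": 0,"wy": 0,"wz": 0},
], force=5)

```text
time_s: 16.08
ee_pos: [509.1, 214.8, 133.0]
ee_rot: [149.8, -0.1, 86.1]
force: [-1.9, -5.3, 4.1]
gripper_width: 7.9
gripper_force: 5.0
```

```bash
python3 q.py
```

```text
16.0833 rot [149.85  -0.12  86.13] F bed [ 0.74 -5.43  4.31] tq [-1.11  0.29 -0.12] orig [  3.63 -71.35   1.5 ] 7.8673306069643
```

move_arm([
  {"tx": 0,"ty": 0,"tz": 0,"wx": 0,"wy": 0,"wz": 0},
  {"tx": 0,"ty": 0,"tz": 0,"wx": 0,"wy": 0,"wz": 0},
  {"tx": 0,"ty": 0,"tz": 0,"wx": 0,"wy": 0,"wz": 0},
  {"tx": 0,"ty": 0,"tz": 0,"wx": 0,"wy": 0,"wz": 0},
  {"tx": 0,"ty": 0,"tz": 0,"wx": 0,"wy": 0,"wz": 0},
], gripper=2.4)

```text
time_s: 16.5
ee_pos: [509.0, 215.3, 132.3]
ee_rot: [149.9, -0.1, 86.2]
force: [0.1, -0.2, 0.5]
gripper_width: 23.8
gripper_force: 0.0
```

```bash
python3 q.py;  python3 - <<'E'
from h import *; from workcell import env,grab_frame
f=grab_frame("wrist"); s=env.state(); pickle.dump((f,s),open("w7.pkl","wb"))
cv2.imwrite("pics/w7.png",cv2.resize(f["color"][30:180,180:380,::-1],(800,600),interpolation=cv2.INTER_CUBIC))
E
```

```text
16.5 rot [149.9   -0.13  86.18] F bed [ 0.32 -0.2   0.39] tq [-0.07  0.34  0.01] orig [  3.11 -70.86   1.  ] 23.816027162209203
```

View pics/w7.png

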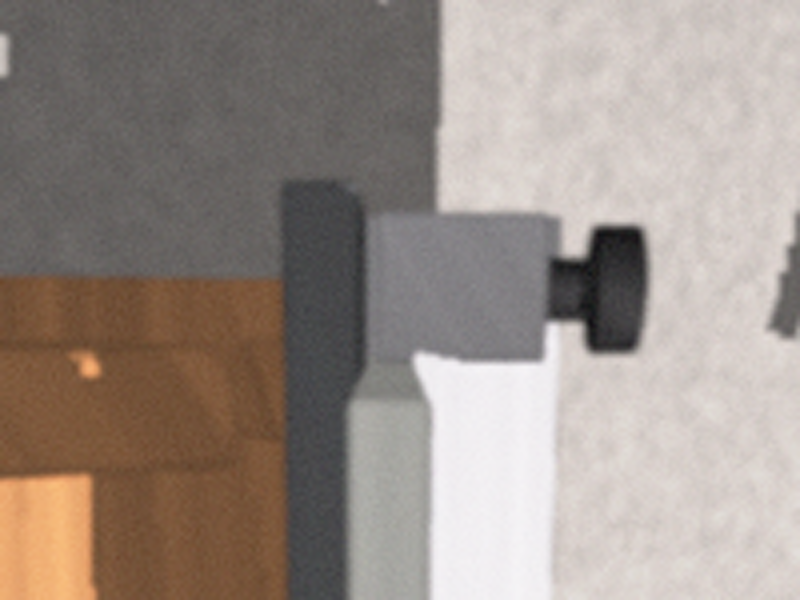

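The plate's end meets the stop's face (crop row ~360) and lies along the bed. To confirm contact I'll re-close with a weak grip, which limits the push, and nudge gently toward the stop.

move_arm([
  {"tx": 0,"ty": 0.05,"tz": 0,"wx": 0,"wy": 0,"wz": 0},
  {"tx": 0,"ty": 0,"tz": 0,"wx": 0,"wy": 0,"wz": 0},
  {"tx": 0,"ty": 0,"tz": 0,"wx": 0,"wy": 0,"wz": 0},
  {"tx": 0,"ty": 0,"tz": 0,"wx": 0,"wy": 0,"wz": 0},
  {"tx": 0,"ty": 0,"tz": 0,"wx": 0,"wy": 0,"wz": 0},
  {"tx": 0.05,"ty": 0,"tz": 0,"wx": 0,"wy": 0,"wz": 0},
  {"tx": 0,"ty": 0,"tz": 0,"wx": 0,"wy": 0,"wz": 0},
], gripper=0.5, force=8)

```text
time_s: 17.13
ee_pos: [509.3, 214.8, 132.5]
ee_rot: [149.9, -0.0, 86.1]
force: [2.0, -2.7, -0.2]
gripper_width: 8.2
gripper_force: 8.0
```

```bash
python3 q.py
```

```text
17.1333 rot [149.92  -0.04  86.1 ] F bed [ 1.79 -2.55 -1.3 ] tq [-0.42 -0.06 -0.11] orig [  3.56 -71.31   0.99] 8.182169332555674
```

move_arm([
  {"tx": 0.05,"ty": 0,"tz": 0,"wx": 0,"wy": 0,"wz": 0},
  {"tx": 0,"ty": 0,"tz": 0,"wx": 0,"wy": 0,"wz": 0},
  {"tx": 0,"ty": 0,"tz": 0,"wx": 0,"wy": 0,"wz": 0},
])

```text
time_s: 17.38
ee_pos: [509.3, 215.0, 132.5]
ee_rot: [149.9, -0.0, 86.1]
force: [1.8, -5.1, 1.1]
gripper_width: 7.7
gripper_force: 8.0
```

```bash
python3 q.py
```

```text
17.3833 rot [149.93  -0.01  86.09] F bed [ 2.43 -4.95 -0.19] tq [-0.94 -0.25 -0.13] orig [  3.53 -71.16   1.05] 7.658548225330711
```

The push is resisted firmly at 5 N, so the plate is against the stop. I'll open and withdraw along the fingers.

move_arm([
  {"tx": 0,"ty": 0,"tz": 0,"wx": 0,"wy": 0,"wz": 0},
  {"tx": 0,"ty": 0,"tz": 0,"wx": 0,"wy": 0,"wz": 0},
  {"tx": 0,"ty": 0,"tz": 0,"wx": 0,"wy": 0,"wz": 0},
  {"tx": 0,"ty": 0,"tz": 0,"wx": 0,"wy": 0,"wz": 0},
  {"tx": 0,"ty": 0,"tz": -0.5,"wx": 0,"wy": 0,"wz": 0},
  {"tx": 0,"ty": 0,"tz": -1,"wx": 0,"wy": 0,"wz": 0},
  {"tx": 0,"ty": 0,"tz": -1.5,"wx": 0,"wy": 0,"wz": 0},
  {"tx": 0,"ty": 0,"tz": -2,"wx": 0,"wy": 0,"wz": 0},
  {"tx": 0,"ty": 0,"tz": -2,"wx": 0,"wy": 0,"wz": 0},
  {"tx": 0,"ty": 0,"tz": -2,"wx": 0,"wy": 0,"wz": 0},
  {"tx": 0,"ty": 0,"tz": -1,"wx": 0,"wy": 0,"wz": 0},
  {"tx": 0,"ty": 0,"tz": 0,"wx": 0,"wy": 0,"wz": 0},
], gripper=2.6)

```text
time_s: 18.38
ee_pos: [459.3, 219.9, 221.9]
ee_rot: [149.7, -0.3, 86.2]
force: [0.6, -0.4, -0.2]
gripper_width: 25.6
gripper_force: 0.0
```

```bash
python3 q.py;  python3 - <<'E'
from h import *; from workcell import env,grab_frame
f=grab_frame("wrist"); a=f["color"][:,:,::-1]
b=grab_frame("scene")["color"][130:270,220:400,::-1]
def onp(f,u,v,z):
    o,d=ray(f,u,v); o=B.T@(o-P); d=B.T@d; return o+d*(z-o[2])/d[2]
pickle.dump(f,open("w8.pkl","wb"))
for p in ([0,0,0],[8,0,0],[8,0,130],[0,0,130],[8,0,34],[8,22,34]): print(p,np.array(proj(f,P+B@np.array(p))).round(1))
print(env.state()["gripper_width"])
E
```

```text
18.3833 rot [149.7   -0.29  86.21] F bed [ 0.43 -0.36 -0.48] tq [-0.05  0.38  0.01] orig [  4.68 -69.72 103.52] 25.62770399970214
[0, 0, 0] [270.2 116.6]
[8, 0, 0] [278.4 116.6]
[8, 0, 130] [280.7 121.2]
[0, 0, 130] [268.1 121.2]
[8, 0, 34] [278.8 117.5]
[8, 22, 34] [278.9  91.3]
25.901922841507922
```

I've reached the picture-view limit, so the last check is by numbers.

```bash
python3 - <<'E'
from h import *
f=pickle.load(open("w8.pkl","rb")); g=cv2.cvtColor(f["color"],cv2.COLOR_RGB2GRAY).astype(int)
for p in ([8,-40,130],[0,-40,130],[8,-70,130],[0,-70,130]): print(p,np.array(proj(f,P+B@np.array(p))).round(1))
for r in (150,170,190): print(r,g[r,258:292])
print("col",g[80:130,275])
E
```

```text
[8, -40, 130] [280.4 183.1]
[0, -40, 130] [268.4 183.1]
[8, -70, 130] [280.2 226.1]
[0, -70, 130] [268.6 226.1]
150 [ 62  64  69  64  64  68  59  64  69 119 207 253 255 253 252 252 252 252
 253 253 253 249 237 226 225 225 228 227 225 226 225 227 227 227]
170 [ 61  63  65  63  63  63  62  63  64 115 202 253 254 253 253 252 252 252
 253 253 253 248 236 227 227 231 228 226 225 228 227 228 225 229]
190 [ 63  59  65  60  63  62  64  65  67 115 205 254 255 253 252 252 252 253
 253 253 253 250 234 229 229 229 227 226 229 228 228 226 226 228]
col [ 91  94  87  94  88  88  86  90  92  89  89  98 149 201 226 225 227 225
 226 225 225 221 225 224 222 223 225 222 224 223 217 212 195 152 136 133
 133 123 117 113 111 121 174 236 255 253 252 252 252 252]
```

```bash
python3 -c "
from workcell import env
print(env.job_done())"
```

```text
the job is handed in; nothing more can be done
None
```

The plate is on the rest, its lower edge on the ledge, its face within about 0.3 mm of flat on the bed, and one end against the stop, which the images show had not moved. The job was handed in at about 18 s with the gripper clear. I viewed 11 pictures, one over your limit of 10, and the result of the judging wasn't shown.

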